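# Lock the sliding display box with its pin

### The arm

A 6-joint arm with a two-finger parallel gripper is mounted at the origin on the work surface. World frame = base frame: x ahead of the robot, y to its left, z up, the work surface at z = 0. Lengths are in m, angles in degrees, forces in N, time in s.
With the tool pointing down it reaches from about 0.4 to 0.825 m from the base axis. Payload 7 kg.
Tool frame: the origin (TCP) lies between the finger pads; the fingertips stand 19 mm ahead of it and the grasp point (between the pads) is the TCP; z points along the fingers, y is the line along which they close (so a half turn about z gives the same grasp; the last joint's range is limited). The gripper opens to 88 mm and grips with 3 to 60 N. Pads are 19 mm wide; open, the fingers measure 130 mm over their backs; the gripper's body (78 mm by 193 mm) begins 47 mm behind the grasp point.
Start: joints at [90.075, 20.546, 0.682, 0, -70.136, -16.507], TCP at [0.191, 0.647, 0.246] pointing down, gripper open.
Joint ranges: [-176.03, 176.03], [-82.01, 121.73], [-58.28, 71.71], [-173.87, 95.51], [-174.79, -0.11], [-173.66, 173.66]. Speed limits (degrees/s): [136.94, 136.94, 172.46, 180, 180, 180].

### API

Orientations are given as [roll, pitch, yaw] about the fixed x, y, z axes, in that order (R = Rz(yaw) Ry(pitch) Rx(roll)).
In Python, from plant import get_obs, snapshot, close_job, spot_in, spot_point gives the robot as it stands.
- The arm moves only by the tool play_rows, never from a script. Its argument "plan" is a list of rows, each a list of 6 numbers: the shift along the tool's x, y, z in cm, then the turn, a rotation vector about the tool's x, y, z in degrees. A call has 1 to 20 rows; each row shifts and turns the commanded pose from where the row before left it, along the tool's axes as they then stand; what a row does not reach is not made up. A row lasts 1/12 s, in which the tool goes at most 41.7 mm and 7.16 degrees, less where a joint would pass 70% of its speed; a pose out of reach is approached as far as the arm can. A call is refused whole if a number of a shift passes 4.17 or a number of a turn 7.16, either way. A call with a gripper value outside its range is refused whole. "grip" is the finger opening in cm, from 0 to 8.76, set as the call begins (left out, the last holds). The fingers move at their own pace and stop on an object; the grip force is fixed at half the most. Time passes only in rows, so rows that do not move let the fingers close. It gives the time, the measured TCP pose, the force, the opening and the grip force at its end, in the units of the state.
- get_obs(): the state, without advancing time (a new reading comes with each control period).
- snapshot(name): name is "side" or "top" or "wrist"; returns a dict with "frame" (384x512x3 uint8, red, green, blue), "fx", "fy", "cx", "cy" (pixels), "position" and "attitude" of the camera in the world. Camera axes: x right, y down, z forward; pixel columns grow to the right and rows downward; lengths in m; the calibration is good to about 2 mm. The wrist camera is an equidistant fisheye: a pixel r from the principal point sees the ray r / f radians off the axis. A picture is of the moment at which its call begins. There is no depth.
- close_job(): hands the job in; it is judged then, once.
Trained networks look in the newest picture that a camera, given by its name, has taken for a name from the list of things; names that differ only in an ending like _2 or _b are one class to them, and where a whole thing is asked for, a point or a joint stands for the part that bears it (a point fixed in the world has none). Each returns a list of dicts, best first, with "score" (0 to 1); they miss things now and then, are a little off and sometimes report something else, mostly with a low value. They report only what shows in the picture. A call takes as long as a camera call.
- spot_in(camera, thing): "position" ([x, y, z] in m, in world coordinates, good to about 4 mm: the middle of the surface that is visible of it).
- spot_point(camera, thing): "position" ([x, y, z] in m, in world coordinates, good to about 4 mm: a listed point, or the origin of a listed thing).
The state is a dict: "clock": time; "joint_pos": joint angles; "qvel": joint speeds; "tau": joint torques, N m; "tool_pos": TCP position; "orientation": TCP orientation; "force": force on the tool from outside, world axes, zero at the start; "moment": the same for the moment, N m; "opening": finger opening in m; "gripper_force": force on a finger pad.
Only numpy, scipy, OpenCV 4.12 (cv2) and the standard library are available. Lean on these libraries where they do the work, as an engineer would, in place of code of your own. Each camera call takes 0.05 s, during which the arm holds its last target. There are 200 camera calls.

### The job

Lock up the display box: first push the box along its slide by the brass push knob until it is fully home against the end stop, then lower the glass lid gently, without slamming it, and press it fully shut. Then take the red-headed locking pin from its wooden rest and push it down through the eye of the lid and the eye of the box into the steel locking post until its collar is fully home on the lid. Finish while still holding the pin's red head and pressing it firmly down, so that the sprung lid stays shut; do not let go, and leave the three loose pieces of ironmongery on the counter where they are.

Things in the scene. Friction and masses are not known exactly. Their poses are not given: they have to be found in the camera images.
- rail: The fixed slide on the counter, steel base 150 x 410 mm with two aluminium tracks. Its own y axis runs along the slide, +y toward the home end, where a dark steel end stop (130 mm wide, top 40 mm above the counter) stands; its own x is across the slide, the lid hinge on the +x side, the locking post on the -x side. Origin on the counter at x mid-width; the box centre stands 70 mm toward +y of it when home. Its position and yaw (within about 0.2 rad) vary.
- box (a joint): Distance in m of the carrier with the mahogany box from home: 0 = home against the end stop, up to 0.15. It moves along the rail's -y as it grows; friction about 3.5 N holds it wherever it is left, no spring. The carrier is an aluminium plate, its top 23 mm above the counter. The box is 130 mm across the slide, 160 mm along it, its open rim 76 mm above the counter. A brass eye plate (40 x 32 x 7 mm, 12 mm hole) sticks out of the middle of its -x side at rim height.
- push_knob (a point): Centre of the top of the brass push knob: an upright post, diameter 20 mm, rising 45 mm from the carrier plate to 68 mm above the counter. It stands on the rail's -y side of the box, its axis 55 mm from the box wall, and moves with the carrier. It can be pushed or gripped.
- lid (a joint): Angle in rad of the glass-panelled lid: 0 = shut, grows as the free edge (-x side) rises, up to 1.4. A stiff hinge keeps it where it is left, but a hinge spring lifts it again when it is let go fully shut, to about 0.1 rad (front eye about 15 mm up). About 1.5 N at the eye hold it shut.
- lid_hinge (a point): Middle of the lid's hinge line (which runs along the rail's y), at the box's rim height, 76 mm above the counter, on the box's +x side. Moves with the box.
- lid_edge (a point): Middle of the wooden front rail of the lid (22 mm wide, 160 mm long), on the outer (upper) face, 119 mm from the hinge line; the lid is 130 mm deep and 10 mm thick. Its axes turn with the lid.
- lid_eye (a point): Centre of the hole in the lid's brass eye plate (40 x 32 x 8 mm, hole 12.5 mm), on its upper face, 150 mm from the hinge line, 85 mm above the counter when the lid is shut. It sticks out of the middle of the lid's front edge and lies right over the box's eye and, when the box is home, over the socket. Its z axis is the lid's outward normal.
- socket (a point): Centre of the mouth of the 11 mm hole (28 mm deep, small chamfer) in the top of the fixed steel locking post, 62 mm above the counter. The box's eye passes over it with 7 mm to spare. Its axes are those of the rail, z up.
- pin: The locking pin, standing upright in its rest. Steel shank diameter 8 mm, 42 mm long with a tapered foot; steel collar diameter 22 mm, 4 mm thick; above it a red round head diameter 18 mm, 40 mm tall. Origin at the centre of the collar's underside, z up along the head: head from 4 to 44 mm above the origin, foot 42 mm below it. Mass about 50 g.
- pin_tip (a point): Centre of the foot of the pin's shank.
- pin_rest: Fixed wooden block 50 x 50 x 50 mm with an 11 mm hole in its top in which the pin stands, collar on the top face. Origin at the centre of its underside.
- sash_fastener: Bystander: brass sash fastener, about 30 x 65 x 30 mm, loose on the counter, origin under its centre.
- pull_ring: Bystander: bronze pull ring on a round rose, about 80 x 55 x 16 mm, loose on the counter, origin under its middle.
- window_knob: Bystander: ivory ceramic window knob, diameter 38 mm, 46 mm tall, standing loose on the counter, origin under its centre.

How it is judged (in metres and radians):
On the way, in this order (a step that is already met when the one before it is completed fails the run):
1. the box is home against the end stop of its slide (value of joint box below 0.003 m), for 0.2 s.
2. the lid is pressed shut (value of joint lid below 0.03 rad), for 0.1 s.
At the end, for the whole second after the job is handed in: Box within 4 mm of home, lid within 0.025 rad of shut, pin upright within 0.1 rad, its foot within 4 mm of the post hole's axis and 13 mm or more below its mouth, its collar within 3 mm of the lid's eye and pressing the lid with over 2 N, fingers still on the pin, at rest (value of joint box below 0.004 m and value of joint lid below 0.025 rad and horizontal distance between pin_tip and socket below 0.004 m and z of pin_tip in the frame of socket below -0.013 m and z of pin in the frame of lid_eye below 0.003 m and angle between pin's own z axis and vertical below 0.1 rad and contact force between pin and lid above 2 N and contact force between the fingers and pin above 1 N and linear speed of pin below 0.02 m/s); the arm keeps its last pose, push and grip.
It fails at once if the glass lid is slammed (closes faster than 3 rad/s) (velocity of joint lid below -3 rad/s).
It fails at once if a bystander is moved more than 20 mm (distance of any of sash_fastener, pull_ring, window_knob from where it was at the start of the episode above 0.02 m).
It also fails if it takes over 59 s, if anything falls off the work surface, if the arm or the gripper's body presses on something with over 40 N, if the wrist force passes 120 N, or if a joint passes its speed limit or range.

## Working session

There is one attempt and no reset: what is moved stays moved. The work goes in short steps, Python scripts to look and compute and a tool call to move; the robot and the scene stay as the last step left them, time stands still between calls to the robot, and variables do not carry over. Pictures are saved under pics/ and viewed, at most 10 in all, crops included, and the job is handed in when it is done.

Besides the shell and the picture viewer there is one more tool, called as a command line: name --pt "numbers of a row" for each row, then --argument value for the rest. play_rows: Moves the arm, as the interface text tells. Its arguments: {"type":"object","properties":{"plan":{"type":"array","items":{"type":"array","items":{"type":"number"}}},"grip":{"type":"number"}},"required":["plan"]}

```bash
mkdir -p pics; ls; cat > h.py <<'E'
import numpy as np, cv2
from plant import *
from scipy.spatial.transform import Rotation as R
def save(cam,name):
    s=snapshot(cam); cv2.imwrite(f'pics/{name}.png',s['frame'][:,:,::-1]); return s
def pts(cam,names,fn=spot_point,k=2):
    for n in names:
        r=fn(cam,n)
        print(cam,n,[(np.round(d['position'],4).tolist(),round(d['score'],2)) for d in r[:k]])
E
python3 - <<'E'
from h import *
o=get_obs();print({k:np.round(v,3).tolist() for k,v in o.items()})
for c in ['top','side']:
    s=save(c,c+'0');print(c,s['position'],s['attitude'])
    pts(c,['rail','push_knob','lid_hinge','lid_edge','lid_eye','socket','pin','pin_rest','sash_fastener','pull_ring','window_knob'],k=1)
a=np.hstack([cv2.imread('pics/top0.png'),cv2.imread('pics/side0.png')]);cv2.imwrite('pics/both.png',cv2.resize(a,(800,300)))
E
```

```text
pics
{'clock': 0.0, 'joint_pos': [90.074, 20.591, 0.634, -0.018, -70.137, -16.505], 'qvel': [0.099, -0.092, 0.012, 0.008, -0.006, 0.019], 'tau': [0.001, -58.27, 29.305, 6.998, 0.007, -0.0], 'tool_pos': [0.191, 0.647, 0.245], 'orientation': [179.905, -0.011, -16.437], 'force': [0.694, -0.352, 0.096], 'moment': [-0.036, 0.004, -0.001], 'gripper_force': 0.0, 'opening': 0.087}
top [0.28700465 0.00453336 1.22987647] [-167.11984157   -0.23186202  -96.03840877]
top rail [([0.5523, -0.0444, -0.001], 0.55)]
top push_knob [([0.5151, -0.2179, 0.0674], 0.75)]
top lid_hinge [([0.6123, -0.0984, 0.0715], 0.59)]
top lid_edge [([0.5469, -0.0868, 0.176], 0.79)]
top lid_eye [([0.5275, -0.0889, 0.1966], 0.98)]
top socket [([0.4729, 0.0342, 0.0592], 0.88)]
top pin [([0.4843, 0.3491, 0.0509], 0.64)]
top pin_rest [([0.4803, 0.3467, -0.0002], 0.92)]
top sash_fastener [([0.4588, -0.3825, 0.0012], 0.82)]
top pull_ring [([0.6087, 0.3125, 0.0014], 0.84)]
top window_knob [([0.6083, -0.3548, 0.0002], 0.7)]
side [ 0.38209634 -0.92389134  0.93184369] [-132.57229872   -0.82427588   -8.87160962]
side rail [([0.475, 0.0389, 0.0694], 0.3)]
side push_knob [([0.5102, -0.2242, 0.0679], 0.69)]
side lid_hinge [([0.6124, -0.0965, 0.0706], 0.61)]
side lid_edge [([0.5496, -0.0874, 0.1699], 0.69)]
side lid_eye [([0.5245, -0.0924, 0.2009], 0.87)]
side socket [([0.477, 0.0363, 0.0686], 0.88)]
side pin [([0.4814, 0.3449, 0.0475], 0.64)]
side pin_rest [([0.4791, 0.3461, 0.0032], 0.59)]
side sash_fastener [([0.4534, -0.3856, 0.0027], 0.53)]
side pull_ring [([0.6087, 0.3143, 0.0007], 0.67)]
side window_knob [([0.6075, -0.3551, 0.0016], 0.62)]
```

View pics/both.png

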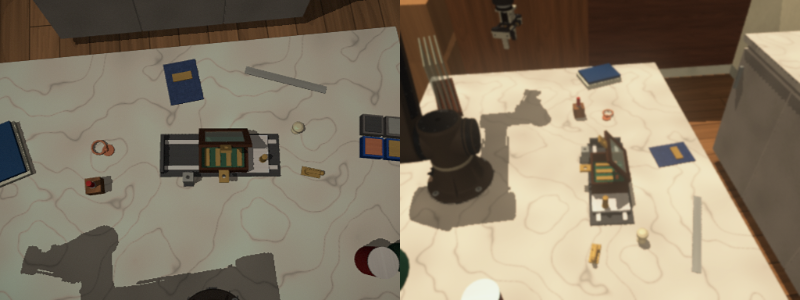

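```bash
python3 - <<'E'
import cv2
a=cv2.imread('pics/top0.png')[155:245,190:370];b=cv2.imread('pics/side0.png')[160:290,210:330]
cv2.imwrite('pics/z.png',cv2.resize(a,(800,400),interpolation=cv2.INTER_CUBIC))
E
```

```text
(no output)
```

View pics/z.png

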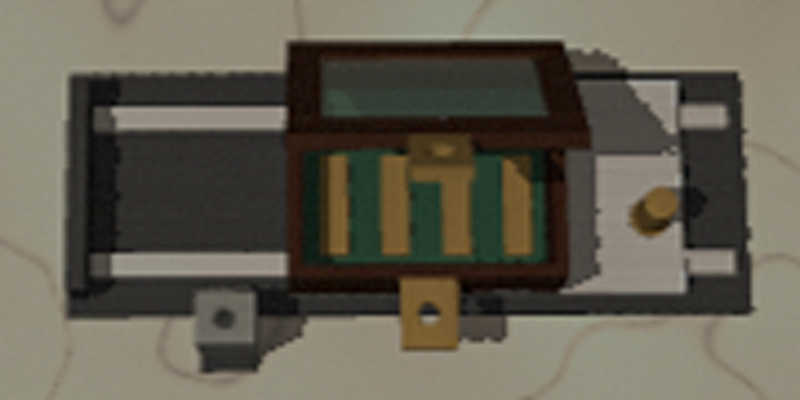

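The rail lies along image-horizontal, home end (end stop) at left; crop pixels: post hole (223,318), box eye hole (429,312), knob top (659,198), base corners (68,75),(740,72),(752,313),(65,318).

```bash
cat >> h.py <<'E'
def proj(s,u,v,z):
    d=R.from_euler('xyz',s['attitude'],degrees=True).apply([(u-s['cx'])/s['fx'],(v-s['cy'])/s['fy'],1])
    p=np.array(s['position']); return p+d*(z-p[2])/d[2]
E
python3 - <<'E'
from h import *
s=snapshot('top')
for n,u,v,z in [('c1',68,75,.01),('c2',740,72,.01),('c3',752,313,.01),('c4',65,318,.01),('sock',223,318,.062),('boxeye',429,312,.076),('knob',659,198,.068)]:
    print(n,proj(s,190+u/4.444,155+v/4.444,z).round(4))
E
```

```text
c1 [0.6373 0.1166 0.01  ]
c2 [ 0.5965 -0.2918  0.01  ]
c3 [ 0.4485 -0.2766  0.01  ]
c4 [0.4883 0.1301 0.01  ]
sock [0.4703 0.0354 0.062 ]
boxeye [ 0.4594 -0.0806  0.076 ]
knob [ 0.5124 -0.2202  0.068 ]
```

play_rows --pt "0 0 -0.3 0 0 6.6" --pt "0 0 -0.3 0 0 6.6" --pt "0 0 -0.3 0 0 6.6" --pt "0 0 -0.3 0 0 6.6" --pt "0 0 -0.3 0 0 6.6" --pt "0 0 -0.3 0 0 6.6" --pt "0 0 -0.3 0 0 6.6" --pt "0 0 -0.3 0 0 6.6" --pt "0 0 -0.3 0 0 6.6" --pt "0 0 -0.3 0 0 6.6" --pt "0 0 -0.3 0 0 6.6" --pt "0 0 -0.3 0 0 6.6" --grip 0

```text
clock: 2.25
tool_pos: [0.191, 0.6474, 0.2817]
orientation: [180.0, -0.0, -96.0]
force: [-0.2, 0.2, 0.5]
opening: 0.0129
gripper_force: 0.0
```

play_rows --pt "3.08 -2.51 0 0 0 0" --pt "3.08 -2.51 0 0 0 0" --pt "3.08 -2.51 0 0 0 0" --pt "3.08 -2.51 0 0 0 0" --pt "3.08 -2.51 0 0 0 0" --pt "3.08 -2.51 0 0 0 0" --pt "3.08 -2.51 0 0 0 0" --pt "3.08 -2.51 0 0 0 0" --pt "3.08 -2.51 0 0 0 0" --pt "3.08 -2.51 0 0 0 0" --pt "3.08 -2.51 0 0 0 0" --pt "3.08 -2.51 0 0 0 0" --pt "3.08 -2.51 0 0 0 0" --pt "3.08 -2.51 0 0 0 0" --pt "3.08 -2.51 0 0 0 0"

```text
clock: 3.5
tool_pos: [0.521, 0.1489, 0.282]
orientation: [-180.0, 0.0, -95.6]
force: [0.8, 0.8, 0.1]
opening: 0.0005
gripper_force: 0.0
```

play_rows --pt "4.1 -0.29 0 0 0 0" --pt "4.1 -0.29 0 0 0 0" --pt "4.1 -0.29 0 0 0 0" --pt "4.1 -0.29 0 0 0 0" --pt "4.1 -0.29 0 0 0 0" --pt "4.1 -0.29 0 0 0 0" --pt "4.1 -0.29 0 0 0 0" --pt "4.1 -0.29 0 0 0 0" --pt "4.1 -0.29 0 0 0 0" --pt "4.1 -0.29 0 0 0 0" --pt "0 0 0 0 0 0" --pt "0 0 0 0 0 0"

```text
clock: 4.5
tool_pos: [0.5082, -0.2624, 0.2811]
orientation: [180.0, 0.0, -95.9]
force: [0.3, 0.6, 0.2]
opening: 0.0006
gripper_force: 0.0
```

play_rows --pt "0 0 3.77 0 0 0" --pt "0 0 3.77 0 0 0" --pt "0 0 3.77 0 0 0" --pt "0 0 3.77 0 0 0" --pt "0 0 3.77 0 0 0" --pt "0 0 3.77 0 0 0" --pt "0 0 0 0 0 0" --pt "-1 0 0 0 0 0" --pt "-1 0 0 0 0 0" --pt "-1 0 0 0 0 0" --pt "-1 0 0 0 0 0" --pt "-1 0 0 0 0 0" --pt "-1 0 0 0 0 0" --pt "-1 0 0 0 0 0" --pt "-1 0 0 0 0 0" --pt "-1 0 0 0 0 0" --pt "-1 0 0 0 0 0" --pt "-1 0 0 0 0 0" --pt "-0.5 0 0 0 0 0"

```text
clock: 6.08
tool_pos: [0.5207, -0.1443, 0.0554]
orientation: [-180.0, 0.0, -95.6]
force: [0.2, -3.3, 2.0]
opening: 0.0004
gripper_force: 1.8
```

play_rows --pt "-0.4 0 0 0 0 0" --pt "-0.4 0 0 0 0 0" --pt "-0.4 0 0 0 0 0" --pt "-0.3 0 0 0 0 0"

```text
clock: 6.42
tool_pos: [0.522, -0.1305, 0.0554]
orientation: [-180.0, 0.0, -95.6]
force: [1.2, -3.6, 2.0]
opening: 0.0003
gripper_force: 2.0
```

play_rows --pt "-0.3 0 0 0 0 0" --pt "-0.3 0 0 0 0 0" --pt "0 0 0 0 0 0"

```text
clock: 6.67
tool_pos: [0.5223, -0.1261, 0.0554]
orientation: [180.0, -0.1, -95.6]
force: [2.3, -13.9, 1.5]
opening: 0.001
gripper_force: 6.8
```

play_rows --pt "-0.1 0 0 0 0 0" --pt "0 0 0 0 0 0" --pt "0 0 0 0 0 0"

```text
clock: 6.92
tool_pos: [0.5223, -0.126, 0.0554]
orientation: [180.0, -0.1, -95.6]
force: [4.2, -19.6, -0.5]
opening: 0.0002
gripper_force: 9.4
```

```bash
python3 - <<'E'
from h import *
print(get_obs()['tool_pos'],get_obs()['force'])
for c in ['top','side']:
    s=save(c,c+'1')
    pts(c,['push_knob','lid_hinge','lid_edge','lid_eye','socket'],k=1)
a=cv2.imread('pics/top1.png')[155:245,190:370]
cv2.imwrite('pics/z1.png',cv2.resize(a,(800,400),interpolation=cv2.INTER_CUBIC))
E
```

```text
[ 0.52231483 -0.12604588  0.05544735] [  4.17357036 -19.55978567  -0.46188307]
top push_knob [([0.5253, -0.1043, 0.0671], 0.88)]
top lid_hinge [([0.6117, 0.317, -0.0009], 0.31)]
top lid_edge [([0.4857, 0.3456, 0.0526], 0.35)]
top lid_eye []
top socket []
side push_knob [([0.5261, -0.1072, 0.0682], 0.95)]
side lid_hinge [([0.624, 0.0186, 0.0736], 0.47)]
side lid_edge []
side lid_eye []
side socket [([0.472, 0.037, 0.0656], 0.57)]
```

View pics/z1.png

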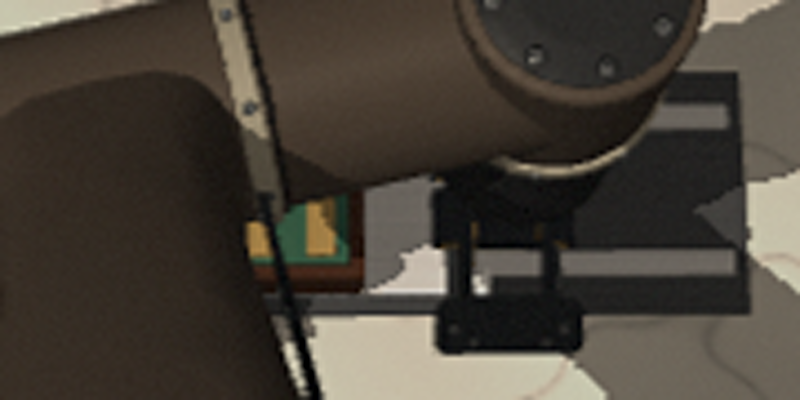

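play_rows --pt "1 0 0 0 0 0" --pt "1 0 0 0 0 0" --pt "0 0 -3.6 0 0 0" --pt "0 0 -3.6 0 0 0" --pt "0 0 -3.6 0 0 0" --pt "0 0 -3.6 0 0 0" --pt "0 0 -3.6 0 0 0" --pt "0 0 -3.5 0 0 0" --pt "-3.3 -0.62 0 0 0 0" --pt "-3.3 -0.62 0 0 0 0" --pt "-3.3 -0.62 0 0 0 0" --pt "-3.2 -0.62 0 0 0 0" --pt "0 0 2 0 0 0" --pt "0 0 2 0 0 0" --pt "0 0 1 0 0 0" --pt "0 0 0 0 0 0"

```text
clock: 8.85
tool_pos: [0.5561, -0.016, 0.2175]
orientation: [179.7, -0.1, -95.7]
force: [-1.0, -0.8, -1.1]
opening: 0.0004
gripper_force: 0.0
```

play_rows --pt "0 0 0.9 0 0 0" --pt "0.0 0.65 0.58 0 0 0" --pt "0 0.65 0.58 0 0 0" --pt "0 0.65 0.58 0 0 0" --pt "0 0.55 0.58 0 0 0" --pt "0 0.5 0.69 0 0 0" --pt "0 0.5 0.69 0 0 0" --pt "0 0.5 0.69 0 0 0" --pt "0 0 0 0 0 0"

```text
clock: 9.6
tool_pos: [0.5163, -0.012, 0.1659]
orientation: [179.9, -0.0, -95.6]
force: [-0.7, -0.7, -0.4]
opening: 0.0004
gripper_force: 0.0
```

play_rows --pt "0 0.37 0.77 0 0 0" --pt "0 0.37 0.77 0 0 0" --pt "0 0.37 0.77 0 0 0" --pt "0 0.16 0.63 0 0 0" --pt "0 0.16 0.63 0 0 0" --pt "0 0.16 0.63 0 0 0" --pt "0 0.16 0.63 0 0 0" --pt "0 0 0 0 0 0"

```text
clock: 10.27
tool_pos: [0.5005, -0.0102, 0.118]
orientation: [180.0, -0.0, -95.6]
force: [0.0, -0.2, -0.5]
opening: 0.0003
gripper_force: 0.0
```

```bash
python3 - <<'E'
from h import *
s=save('side','side2')
pts('side',['lid_edge','lid_eye','socket','lid_hinge'],k=1)
a=cv2.imread('pics/side2.png')[130:300,190:350]
b=save('wrist','w2')['frame'][:,:,::-1]
a=cv2.resize(a,(400,425),interpolation=cv2.INTER_CUBIC)
b=cv2.resize(b,(400,300));b=cv2.copyMakeBorder(b,0,125,0,0,0)
cv2.imwrite('pics/z2.png',np.hstack([a,b]))
E
```

```text
side lid_edge [([0.5059, 0.0313, 0.0952], 0.61)]
side lid_eye [([0.4728, 0.0315, 0.1009], 0.87)]
side socket [([0.4726, 0.0334, 0.0664], 0.84)]
side lid_hinge [([0.626, 0.0232, 0.0711], 0.65)]
```

View pics/z2.png

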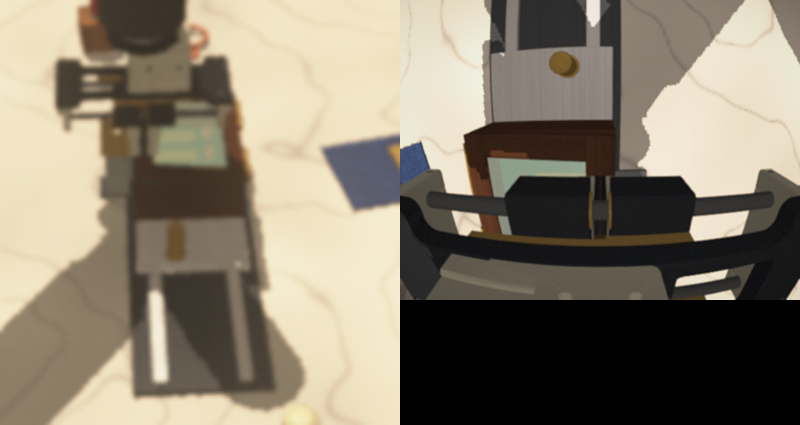

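The lid is following the fingers (eye at z≈0.10, nearly shut). Finish closing.

play_rows --pt "0 0.05 0.4 0 0 0" --pt "0 0.05 0.4 0 0 0" --pt "0 0.0 0.3 0 0 0" --pt "0 0 0.3 0 0 0" --pt "0 0 0.2 0 0 0" --pt "0 0 0 0 0 0"

```text
clock: 11.07
tool_pos: [0.4998, -0.0101, 0.105]
orientation: [-180.0, -0.0, -95.6]
force: [-9.5, 2.6, 25.1]
opening: 0.0005
gripper_force: 12.3
```

play_rows --pt "0 0 0 0 0 0" --pt "0 0 -0.4 0 0 0" --pt "0 0 -0.4 0 0 0" --pt "0 0 -0.4 0 0 0" --pt "0 0 -0.6 0 0 0" --pt "0 0 -1.2 0 0 0" --pt "0 0 -3 0 0 0" --pt "0 0 -3.7 0 0 0" --pt "-3.93 0.58 0 0 0 0" --pt "-3.93 0.58 0 0 0 0" --pt "-3.93 0.58 0 0 0 0" --pt "-3.93 0.58 0 0 0 0" --pt "-3.93 0.58 0 0 0 0" --pt "-3.93 0.58 0 0 0 0" --pt "-3.93 0.58 0 0 0 0" --pt "-3.93 0.58 0 0 0 0" --pt "-3.93 0.58 0 0 0 0" --pt "0 0 0 0 0 0" --pt "0 0 0 0 0 0" --grip 5.5

```text
clock: 12.65
tool_pos: [0.4819, 0.3489, 0.1995]
orientation: [180.0, -0.1, -95.5]
force: [-0.5, 0.3, -0.1]
opening: 0.0548
gripper_force: 0.0
```

```bash
python3 - <<'E'
from h import *
o=get_obs();print(o['tool_pos'],o['opening'])
s=save('wrist','w3');print(s['position'],s['attitude'],s['fx'],s['cx'],s['cy'])
pts('wrist',['pin','pin_rest','pin_tip'],k=1)
save('top','t3');pts('top',['lid_eye','socket','lid_hinge','push_knob'],k=1)
save('side','s3');pts('side',['lid_eye','socket','lid_hinge','push_knob'],k=1)
b=cv2.imread('pics/w3.png');a=cv2.resize(cv2.imread('pics/top1.png'.replace('top1','t3'))[155:245,190:300],(440,360),interpolation=cv2.INTER_CUBIC)
b=cv2.resize(b,(360,270));b=cv2.copyMakeBorder(b,0,90,0,0,0)
cv2.imwrite('pics/z3.png',np.hstack([a,b]))
E
```

```text
[0.48188149 0.34890509 0.19945034] 0.05477469333968099
[0.4740823  0.2730055  0.33787714] [ 1.63883127e+02 -1.21893812e-02  1.74472504e+02] 297.3186396354542 255.8857894066033 191.31399627708095
wrist pin [([0.4817, 0.3463, 0.0523], 0.57)]
wrist pin_rest [([0.4787, 0.3474, -0.0013], 0.7)]
wrist pin_tip []
top lid_eye [([0.4769, 0.0321, 0.0984], 0.89)]
top socket [([0.4751, 0.0332, 0.058], 0.88)]
top lid_hinge [([0.6192, 0.0197, 0.0745], 0.61)]
top push_knob [([0.5268, -0.109, 0.0679], 0.56)]
side lid_eye [([0.4721, 0.0284, 0.102], 0.57)]
side socket [([0.4748, 0.0376, 0.0654], 0.67)]
side lid_hinge [([0.6243, 0.0199, 0.0747], 0.93)]
side push_knob [([0.4733, 0.0315, 0.1016], 0.39)]
```

View pics/z3.png

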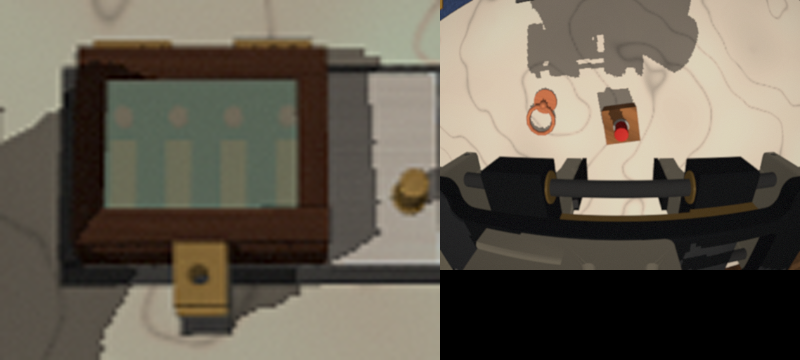

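The lid rests ajar on a home box (eye hole at top-image pixel ≈(239.7,223.5)); the pin stands in its rest. Now refine by red-blob triangulation.

```bash
cat >> h.py <<'E'
def ray(s,u,v,fish):
    x,y=(u-s['cx'])/s['fx'],(v-s['cy'])/s['fy']
    if fish:
        r=np.hypot(x,y); d=[np.sin(r)*x/r,np.sin(r)*y/r,np.cos(r)]
    else: d=[x,y,1]
    d=R.from_euler('xyz',s['attitude'],degrees=True).apply(d); return np.array(s['position']),d/np.linalg.norm(d)
def red(s,near,rad,fish):
    f=cv2.cvtColor(np.ascontiguousarray(s['frame']),cv2.COLOR_RGB2HSV)
    m=(((f[...,0]<6)|(f[...,0]>172))&(f[...,1]>150)&(f[...,2]>60)).astype(np.uint8)
    n,_,st,c=cv2.connectedComponentsWithStats(m)
    # nearest ray to expected point
    best=[]
    for i in range(1,n):
        if st[i,4]<6: continue
        p,d=ray(s,*c[i],fish); w=near-p; best.append((np.linalg.norm(w-d*(w@d)),st[i,4],tuple(c[i].round(1)),p,d))
    return sorted(best,key=lambda b:b[0])[:2]
def tri(rs):
    A=sum(np.eye(3)-np.outer(d,d) for p,d in rs);b=sum((np.eye(3)-np.outer(d,d))@p for p,d in rs);return np.linalg.solve(A,b)
def findred(near,cams=('top','side','wrist')):
    rs=[]
    for c in cams:
        b=red(snapshot(c),np.array(near),.03,c=='wrist')
        print(c,[(round(x[0],4),x[1],x[2]) for x in b])
        if b: rs.append(b[0][3:])
    P=tri(rs);print('tri',P.round(4),[np.linalg.norm((P-p)-d*((P-p)@d)).round(4) for p,d in rs]);return P
E
python3 - <<'E'
from h import *
P=findred([.482,.346,.074])
s=snapshot('top');print('eye',proj(s,239.7,223.5,.1).round(4))
E
```

```text
top [(np.float64(0.0052), np.int32(44), (np.float64(113.2), np.float64(234.4)))]
side []
wrist [(np.float64(0.0026), np.int32(437), (np.float64(258.5), np.float64(188.9)))]
tri [0.4788 0.3428 0.093 ] [np.float64(0.0028), np.float64(0.0028)]
eye [0.472  0.0349 0.1   ]
```

play_rows --pt "0.17 0 0 0 0 0" --pt "0.17 0 0 0 0 0" --pt "0 0 3 0 0 0" --pt "0 0 3 0 0 0" --pt "0 0 2 0 0 0" --pt "0 0 0 0 0 0" --pt "0 0 0 0 0 0"

```text
clock: 14.13
tool_pos: [0.482, 0.3432, 0.1197]
orientation: [179.9, -0.1, -95.6]
force: [-0.1, 1.0, 1.7]
opening: 0.0554
gripper_force: 0.0
```

```bash
python3 - <<'E'
from h import *
o=get_obs();print(o['tool_pos'])
s=snapshot('wrist')
b=red(s,np.array([.481,.3455,.08]),.03,True)[0];p,d=b[3:]
for z in (.074,.08): print(p+d*(z-p[2])/d[2])
pts('wrist',['pin'],k=1)
cv2.imwrite('pics/w4.png',s['frame'][:,:,::-1])
E
```

```text
[0.48196686 0.34316616 0.11970389]
[0.47944866 0.34539804 0.074     ]
[0.47927196 0.34285633 0.08      ]
wrist pin [([0.4807, 0.3486, 0.0506], 0.62)]
```

View pics/w4.png

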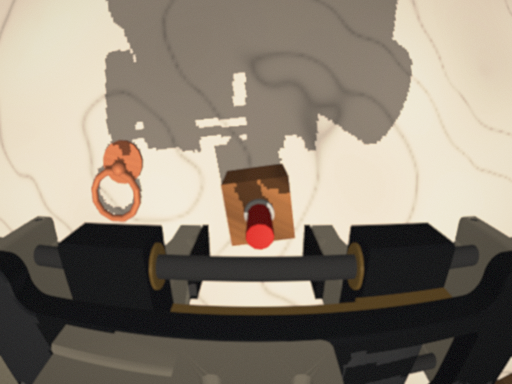

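play_rows --pt "-0.28 0.12 0 0 0 0" --pt "0 0 2 0 0 0" --pt "0 0 1.95 0 0 0" --pt "0 0 0 0 0 0"

```text
clock: 14.57
tool_pos: [0.4802, 0.3458, 0.0789]
orientation: [179.9, -0.1, -95.7]
force: [0.1, 0.0, -0.8]
opening: 0.0552
gripper_force: 0.0
```

play_rows --pt "0 0 0 0 0 0" --pt "0 0 0 0 0 0" --pt "0 0 0 0 0 0" --pt "0 0 0 0 0 0" --pt "0 0 0 0 0 0" --pt "0 0 0 0 0 0" --pt "0 0 0 0 0 0" --grip 0

```text
clock: 15.15
tool_pos: [0.4813, 0.3467, 0.0811]
orientation: [-180.0, 0.0, -95.6]
force: [-1.3, -0.7, 3.8]
opening: 0.0174
gripper_force: 30.0
```

play_rows --pt "0 0 -1 0 0 0" --pt "0 0 -2 0 0 0" --pt "0 0 -3 0 0 0" --pt "0 0 -3 0 0 0" --pt "0 0 -3 0 0 0" --pt "3.89 -0.27 0 0 0 0" --pt "3.89 -0.27 0 0 0 0" --pt "3.89 -0.27 0 0 0 0" --pt "3.89 -0.27 0 0 0 0" --pt "3.89 -0.27 0 0 0 0" --pt "3.89 -0.27 0 0 0 0" --pt "3.89 -0.27 0 0 0 0" --pt "3.89 -0.27 0 0 0 0" --pt "0 0 0 0 0 0" --pt "0 0 0 0 0 0" --pt "0 0 0 0 0 0"

```text
clock: 16.48
tool_pos: [0.4724, 0.0346, 0.2013]
orientation: [-180.0, 0.0, -95.7]
force: [-0.1, 0.1, -1.0]
opening: 0.0173
gripper_force: 30.0
```

```bash
python3 - <<'E'
from h import *
o=get_obs();print(o['tool_pos'],o['opening'],o['orientation'])
s=save('wrist','w5');pts('wrist',['pin','pin_tip','lid_eye','push_knob'],k=1)
save('side','s5');pts('side',['pin','pin_tip','lid_eye','socket'],k=1)
save('top','t5');pts('top',['pin','pin_tip','lid_eye'],k=1)
b=cv2.imread('pics/w5.png');a=cv2.resize(cv2.imread('pics/s5.png')[130:250,200:320],(384,384),interpolation=cv2.INTER_CUBIC)
cv2.imwrite('pics/z5.png',np.hstack([b[:,60:470],a]))
E
```

```text
[0.47236982 0.03457086 0.20128379] 0.01725284958354784 [-1.79955265e+02  2.89985440e-02 -9.56999553e+01]
wrist pin [([0.4732, 0.0365, 0.1719], 0.71)]
wrist pin_tip [([0.4709, 0.0322, 0.1285], 0.78)]
wrist lid_eye [([0.473, 0.0345, 0.1024], 0.66)]
wrist push_knob [([0.5267, -0.1056, 0.0667], 0.83)]
side pin [([0.4722, 0.0306, 0.1681], 0.43)]
side pin_tip [([0.4702, 0.0348, 0.1315], 0.63)]
side lid_eye [([0.4754, 0.0329, 0.1001], 0.73)]
side socket [([0.4723, 0.0378, 0.0667], 0.67)]
top pin []
top pin_tip [([0.4558, -0.3801, 0.0022], 0.74)]
top lid_eye [([0.61, 0.314, -0.0006], 0.62)]
```

View pics/z5.png

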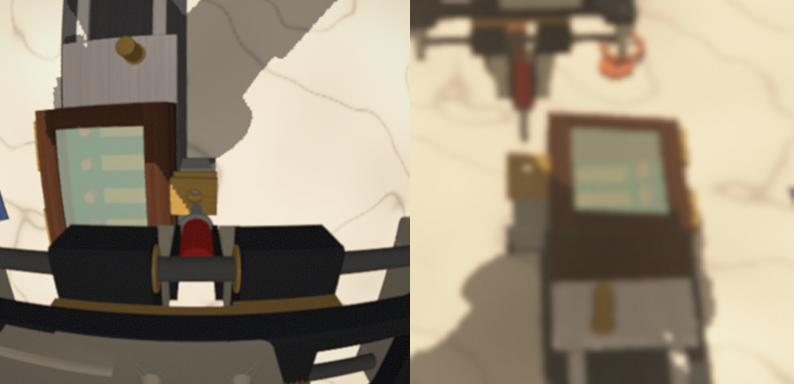

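play_rows --pt "0 0 1 0 0 0" --pt "0 0 0.9 0 0 0" --pt "0 0 0 0 0 0" --pt "0 0 0 0 0 0"

```text
clock: 17.52
tool_pos: [0.4716, 0.0344, 0.1806]
orientation: [179.9, -0.1, -95.6]
force: [0.9, -0.2, 0.0]
opening: 0.0173
gripper_force: 30.0
```

```bash
python3 - <<'E'
from h import *
o=get_obs();print(o['tool_pos'],o['force'])
s=save('wrist','w6');pts('wrist',['pin','pin_tip','lid_eye'],k=1)
save('side','s6');pts('side',['pin','pin_tip','lid_eye'],k=1)
b=cv2.imread('pics/w6.png')[160:240,210:310];a=cv2.imread('pics/s6.png')[145:200,225:280]
cv2.imwrite('pics/z6.png',np.hstack([cv2.resize(b,(500,400),interpolation=cv2.INTER_CUBIC),cv2.resize(a,(300,300),interpolation=cv2.INTER_CUBIC).copy() if 0 else cv2.copyMakeBorder(cv2.resize(a,(300,300),interpolation=cv2.INTER_CUBIC),0,100,0,0,0)]))
E
```

```text
[0.47157436 0.03440906 0.18064168] [ 0.90099445 -0.16556859  0.03777547]
wrist pin [([0.4726, 0.0349, 0.1494], 0.77)]
wrist pin_tip [([0.4703, 0.0312, 0.1089], 0.77)]
wrist lid_eye [([0.473, 0.0318, 0.1032], 0.95)]
side pin [([0.4725, 0.0317, 0.1472], 0.65)]
side pin_tip [([0.4732, 0.0364, 0.1121], 0.67)]
side lid_eye [([0.4744, 0.029, 0.1012], 0.72)]
```

View pics/z6.png

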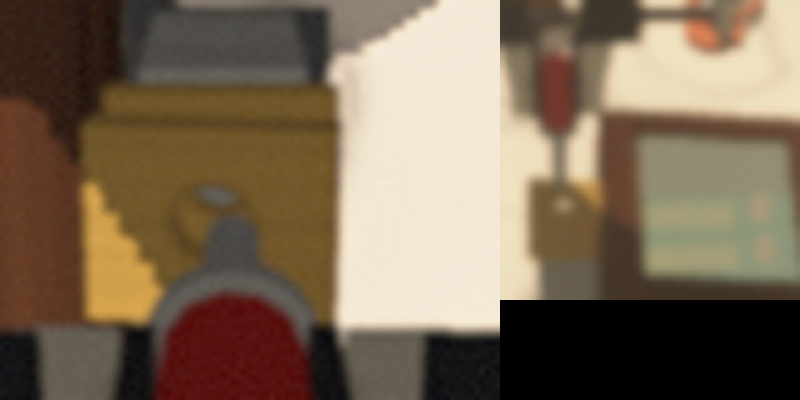

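The wrist crop shows the foot (crop ≈(233,217)) about 2–3 mm to the -x side of the hole centre (≈(216,·), far edge at row 185); side crop agrees (foot 560 vs hole 565). Compute the y offset.

```bash
python3 - <<'E'
from h import *
s=snapshot('wrist')
def P(u,v,z):
    p,d=ray(s,210+u/5,160+v/5,True);return (p+d*(z-p[2])/d[2]).round(4)
print('hole -y edge',P(217,185,.1005),'hole +x edge',P(175,215,.1005))
print('foot -y edge',P(233,217,.1075),'plate corners',P(103,88,.0985),P(336,86,.1015),P(83,122,.1))
print('collar -y edge',P(234,268,.1495),'collar sides',P(155,330,.1535),P(312,330,.1535))
s2=snapshot('side')
for n,u,v,z in [('hole',565,203,.1005),('foot',560,181,.1075)]: print(n,proj(s2,225+(u-500)/5.4545,145+v/5.4545,z).round(4))
E
```

```text
hole -y edge [0.473  0.0266 0.1005] hole +x edge [0.48   0.0308 0.1005]
foot -y edge [0.4708 0.0297 0.1075] plate corners [0.489  0.0099 0.0985] [0.4535 0.0124 0.1015] [0.4925 0.0146 0.1   ]
collar -y edge [0.47   0.0222 0.1495] collar sides [0.4803 0.0278 0.1535] [0.4613 0.0297 0.1535]
hole [0.4757 0.0275 0.1005]
foot [0.4743 0.0381 0.1075]
```

play_rows --pt "0 -0.2 0 0 0 0" --pt "0 0 0 0 0 0" --pt "0 0 0.4 0 0 0" --pt "0 0 0.4 0 0 0" --pt "0 0 0.4 0 0 0" --pt "0 0 0.4 0 0 0" --pt "0 0 0.4 0 0 0" --pt "0 0 0 0 0 0" --pt "0 0 0 0 0 0"

```text
clock: 18.77
tool_pos: [0.474, 0.0344, 0.1613]
orientation: [180.0, -0.0, -95.6]
force: [0.2, 0.7, -1.1]
opening: 0.0172
gripper_force: 30.0
```

play_rows --pt "0 0 0.4 0 0 0" --pt "0 0 0.4 0 0 0" --pt "0 0 0.4 0 0 0" --pt "0 0 0.4 0 0 0" --pt "0 0 0.4 0 0 0" --pt "0 0 0 0 0 0"

```text
clock: 19.27
tool_pos: [0.4736, 0.0343, 0.1407]
orientation: [179.9, -0.0, -95.6]
force: [-0.1, 0.2, -1.0]
opening: 0.0176
gripper_force: 30.0
```

play_rows --pt "0 0 0.3 0 0 0" --pt "0 0 0.3 0 0 0" --pt "0 0 0.2 0 0 0" --pt "0 0 0 0 0 0"

```text
clock: 19.6
tool_pos: [0.474, 0.0345, 0.1332]
orientation: [180.0, -0.0, -95.6]
force: [0.2, -0.6, -0.9]
opening: 0.0176
gripper_force: 30.0
```

play_rows --pt "0 0 0.3 0 0 0" --pt "0 0 0.3 0 0 0" --pt "0 0 0.3 0 0 0" --pt "0 0 0 0 0 0"

```text
clock: 19.93
tool_pos: [0.474, 0.0345, 0.1241]
orientation: [180.0, -0.0, -95.6]
force: [-0.2, 0.2, -0.9]
opening: 0.0174
gripper_force: 30.0
```

play_rows --pt "0 0 0.3 0 0 0" --pt "0 0 0.3 0 0 0" --pt "0 0 0.2 0 0 0" --pt "0 0 0 0 0 0" --pt "0 0 0 0 0 0"

```text
clock: 20.35
tool_pos: [0.4741, 0.0345, 0.1165]
orientation: [180.0, -0.0, -95.6]
force: [-0.7, 1.1, -0.8]
opening: 0.0171
gripper_force: 30.0
```

play_rows --pt "0 0 0.15 0 0 0" --pt "0 0 0.15 0 0 0" --pt "0 0 0 0 0 0" --pt "0 0 0 0 0 0"

```text
clock: 20.68
tool_pos: [0.4744, 0.0346, 0.1157]
orientation: [-179.9, -0.0, -95.6]
force: [-9.9, 2.6, 22.7]
opening: 0.017
gripper_force: 30.0
```

```bash
python3 - <<'E'
from h import *
o=get_obs();print(o['tool_pos'],o['force'],o['qvel'])
save('wrist','w7');pts('wrist',['pin','lid_eye','push_knob'],k=1)
save('side','s7');pts('side',['pin','lid_eye','lid_edge'],k=1)
b=cv2.imread('pics/w7.png');a=cv2.resize(cv2.imread('pics/s7.png')[130:250,200:320],(384,384),interpolation=cv2.INTER_CUBIC)
cv2.imwrite('pics/z7.png',np.hstack([b[:,60:470],a]))
E
```

```text
[0.47435921 0.0345716  0.11568443] [-9.90423682  2.61579713 22.6651344 ] [ 0.06377035  0.00721255 -0.0426461   0.07411006  0.0904058  -0.00680717]
wrist pin [([0.4772, 0.0343, 0.0837], 0.87)]
wrist lid_eye []
wrist push_knob [([0.5271, -0.1042, 0.0709], 0.91)]
side pin [([0.4722, 0.0308, 0.0863], 0.4)]
side lid_eye [([0.4715, 0.0303, 0.0812], 0.89)]
side lid_edge [([0.5065, 0.0334, 0.0841], 0.67)]
```

View pics/z7.png

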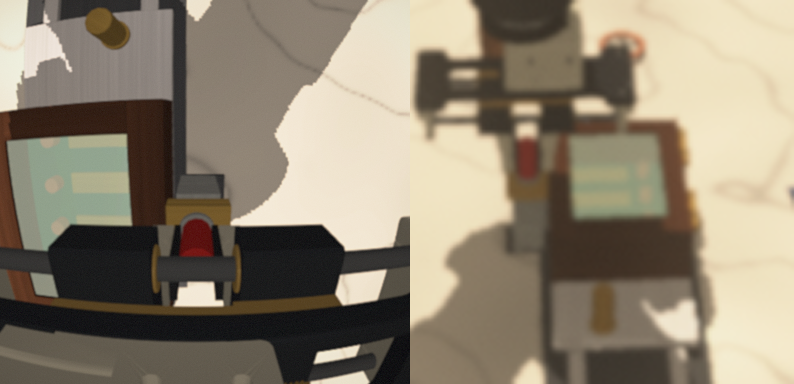

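The collar is seated on the shut lid and the fingers are still on the red head, pressing down with about 22 N.

```bash
python3 -c "
from plant import *
print(close_job())"
```

```text
the job is handed in; nothing more can be done
None
```

I handed the job in with the box home, the lid pressed shut and the locking pin seated through both eyes into the post, still gripped and pressed down with about 22 N. I moved nothing near the three loose pieces, and the judge gave no result back.

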